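Refit the crank of the spice mill

TASK

Put the loose crank that has the cross-shaped hole onto the ribbed upright spindle of the spice mill: find the angle at which it slips over the ribs, seat it fully home on the collar, and leave it turned so that its knob stands straight out over the mill's spout. Let go of it, leave the other crank where it lies and do not disturb the goods on the table.

Things in the scene. Friction and masses are not known exactly. Their poses are not given: they have to be found in the camera images.
- crank: The crank to fit. Square steel hub 36 x 36 mm, 30 mm high; an aluminium arm 18 mm wide, 8 mm thick (8 to 16 mm above the hub's underside) runs from it along +x to an upright black knob. Origin: centre of the hub's underside, on its hole's axis; z up. About 0.25 kg, centre of mass 12 mm out along the arm. Lies flat, knob up, arm towards the robot within 30 degrees.
- crank_hole (a point): Centre of the hub's top face; axes as the crank's. The hole runs right through the hub and is a cross of two slots along the crank's x and y, each 26 mm long and 8.5 mm wide: it fits the spindle in four angles, a quarter turn apart.
- crank_knob (a point): Centre of the top of the crank's knob: 118 mm along +x from the hub's axis, 45 mm above the hub's underside; knob 22 mm across. Axes as the crank's.
- spare: Another machine's crank, to be left alone: round hub 36 mm across and 30 mm high with a plain round bore of 19 mm, knob axis 95 mm out along its +x. Origin: centre of the hub's underside.
- mill: The spice mill, fixed, on the left: grey base 150 x 150 x 12 mm, round aluminium body 124 mm across, narrowing to a neck. Spout on its -x side (roughly towards the robot), reaching 95 mm from the axis, below 100 mm; steel hopper on its +x side, 72 mm across, 112 mm high, 78 mm from the axis. Origin: centre of the base's underside, below the spindle; z up.
- collar (a point): Centre of the flat top of the mill's collar (44 mm across, 130 mm above the table), on the spindle's axis. Axes as the mill's, -x over the spout; they do not turn with the spindle. The hub's underside sits here when home; it rests 14 mm higher, on the ribs, while the angle is wrong, and drops when hole and ribs match within about 4 degrees and the hub is centred within 0.5 mm.
- ribs_top (a point): On the spindle's axis, 14 mm above the collar, at the top of its four steel ribs: a cross 24 mm from tip to tip, ribs 6 mm thick, from the collar up. Axes as the mill's. The ribs' angle is not reported: their nearest line starts 24 to 45 degrees from the spout's line, to either side (so, by the quarter-turn repeat, 24 to 66 degrees counted from it one way).
- nose_tip (a point): Tip of the spindle's round nose, 24 mm above the collar: 11 mm thick, its last 6 mm tapered to 3 mm; it enters the hole first and centres the hub. Axes as the mill's. The spindle turns endlessly either way but is stiff: it holds up to about 0.15 N m, so twisting under a light push (below 10 N) does not carry it along, while the seated crank does.
- teacup: Bystander: a small white cup without handle, 60 mm across, 50 mm high. Origin: centre of its underside.
- weight: Bystander: a brass scale weight, 36 mm across, 46 mm high. Origin: centre of its underside.
- scoop: Bystander: a spoon, 160 mm long, lying along its own x. Origin: middle of its length, underside.
- tin: Bystander: an upright tin, 74 mm across, 110 mm high. Origin: centre of its underside.
- jar: Bystander: an upright amber jar, 80 mm across, 120 mm high. Origin: centre of its underside.
- carton: Bystander: a cardboard carton 70 x 120 x 90 mm. Origin: centre of its underside.
- sauce: Bystander: an upright green bottle, 62 mm across, 200 mm high. Origin: centre of its underside.
There are look-alikes about, which are no part of the job. Leave any blue look-alike of the mill alone.

How it is judged:
By the outcome, as a careful person would: the job done as asked, in the order asked, and still so for the second after the job is handed in, with the robot touching nothing.
It also fails if it takes over 67 s, if anything falls off the work surface, if the arm or the gripper's body presses on something with over 40 N, if the wrist force passes 120 N, or if a joint passes its speed limit or range.

ROBOT

A 6-joint arm with a two-finger parallel gripper is mounted at the origin on the work surface. World frame = base frame: x ahead of the robot, y to its left, z up, the work surface at z = 0. Lengths are in mm, angles in degrees, forces in N, time in s.
With the tool pointing down it reaches from about 350 to 975 mm from the base axis. Payload 7.1 kg.
Tool frame: the origin (TCP) lies at the very end of the fingers, on their centre line; the grasp point (between the pads) lies arm.grasp_offset behind it (arm.grasp_offset is the distance from the TCP to the grasp point, in mm); x points along the fingers, z is the direction in which the jaws open and shut, and the axes are right-handed (so a half turn about x gives the same grasp; the last joint's range is limited). The gripper opens to 88 mm and grips with 3 to 60 N. Pads are 20 mm wide; open, the fingers measure 115 mm over their backs; the gripper's body (75 mm by 178 mm) begins 61 mm behind the grasp point.
Start: joints at [63.885, 24.242, 93.386, -0, 62.372, -1.089], TCP at [264.369, 566.316, 222.675] pointing down, gripper open.
Joint ranges: [-172.04, 172.04], [-51.8, 120.97], [4.93, 147.93], [-75.15, 255.16], [6.16, 154.13], [-145.62, 145.62]. Speed limits (degrees/s): [136.94, 136.94, 172.46, 180, 180, 180].

INTERFACE

Orientations are given as a 3x3 rotation matrix whose columns are the frame's x, y, z axes.
In Python, from bench import monitor, camera, camera_model, hand_in, arm gives the robot as it stands.
- The arm moves only by the tool carry_out, never from a script. Its argument "series" is one flat list of numbers, 6 for each row, row after row: the shift along the tool's x, y, z in cm, then the turn, a rotation vector about the tool's x, y, z in rad. In form: [dx, dy, dz, wx, wy, wz, dx, dy, dz, wx, wy, wz, ...]. A call has 1 to 20 rows; each row is the pose to reach, as a shift and turn from the pose measured when the call began, along the tool's axes at that moment; what a row does not reach only later rows make up. A row lasts 1/10 s, in which the tool goes at most 50 mm and 8.59 degrees, less where a joint would pass 70% of its speed; a pose out of reach is approached as far as the arm can. A call with a gripper value outside its range is refused whole. "fingers" is the opening, from 0 (shut) to 1 (fully open), set as the call begins (left out, the last holds). The fingers move at their own pace and stop on an object; "force" is the grip in N (left out, the last holds). Time passes only in rows, so rows that repeat a pose let the fingers close. It gives the time, the measured TCP pose, the force and the opening at its end, in the units of the state.
- monitor.read_state(): the state, without advancing time (a new reading comes with each control period).
- camera(name): name is "scene" or "side" or "wrist"; returns (picture, depth): 400x640x3 uint8, blue, green, red; 400x640 float32, mm along the optical axis (not along the pixel's ray), 0 where there is no reading.
- camera_model(name): a dict with "fx", "fy", "cx", "cy" (pixels), "rvec" (rotation vector, rad) and "tvec" (3), from world to camera coordinates, as OpenCV has them; the wrist camera has in their place "mount" (4x4, takes a point from camera to tool coordinates, whose origin is the TCP and whose axes are the tool frame's). Camera axes: x right, y down, z forward; pixel columns grow to the right and rows downward; lengths in mm; the calibration is good to about 2 mm. A picture is of the moment at which its call begins: read the wrist's pose just before it. camera_model takes no time and is no camera call.
- hand_in(): hands the job in, once; it reports no verdict.
The state is a dict: "t": time; "q": joint angles; "joint_velocities": joint speeds; "effort": joint torques, N m; "position": TCP position; "ee_rot": TCP orientation; "ft_force": force on the tool from outside, world axes, zero at the start; "moment": the same for the moment, N m; "gripper_width": finger opening in mm.
Only numpy, scipy, OpenCV 4.12 (cv2) and the standard library are available. Lean on these libraries where they do the work, as an engineer would, in place of code of your own. Each camera call takes 0.05 s, during which the arm holds its last target.

## Working session

There is one attempt and no reset: what is moved stays moved. The work goes in short steps, Python scripts to look and compute and a tool call to move; the robot and the scene stay as the last step left them, time stands still between calls to the robot, and variables do not carry over. Pictures are saved under pics/ and viewed, and the job is handed in when it is done.

Besides the shell and the picture viewer there is one more tool, called after "Request:" by a JSON object that holds its "api" and its "payload", one argument or row to a line. carry_out: Moves the arm, as the interface text tells. Its arguments: {"type":"object","properties":{"series":{"type":"array"},"fingers":{"type":"number"},"force":{"type":"number"}},"required":["series"]}

```bash
ls; mkdir -p pics; python3 - <<'E'
from bench import monitor, camera, camera_model, arm
import cv2
s=monitor.read_state(); print(s)
print(arm.grasp_offset, [a for a in dir(arm) if not a.startswith('_')])
import numpy as np
for n in("scene","side","wrist"):
    print(n,camera_model(n))
    p,d=camera(n); cv2.imwrite(f"pics/{n}0.png",p); np.savez(f"{n}0.npz",p=p,d=d)
E
```

```text
pics
{'t': 0.0, 'q': array([ 6.38846335e+01,  2.42824966e+01,  9.34301123e+01, -1.63548150e-03,
        6.23727169e+01, -1.08870804e+00]), 'joint_velocities': array([-0.08410436, -0.08808787,  0.05571123, -0.00081475,  0.08686871,
        0.00128038]), 'effort': array([-1.81502659e-03, -5.44610882e+01, -2.73663443e+01,  6.43009879e-02,
        2.27486895e-02, -1.24649364e-04]), 'position': array([264.14530396, 565.83843074, 221.93183514]), 'ee_rot': array([[-6.32814504e-04, -9.06116661e-01,  4.23027418e-01],
       [-1.34831241e-03,  4.23027892e-01,  9.06115658e-01],
       [-9.99998891e-01,  3.03001088e-06, -1.48942653e-03]]), 'ft_force': array([-0.61470226, -0.29580338, -0.04173804]), 'moment': array([ 0.06693956,  0.00846999, -0.00415838]), 'gripper_width': 88.13276540870186}
18.700000000000003 ['Unreachable', 'grasp_offset']
scene {'fx': 430.51748616534474, 'fy': 430.51748616534474, 'cx': 323.63331806259856, 'cy': 194.4262188938997, 'rvec': array([ 1.94617459,  1.48745869, -0.60574769]), 'tvec': array([-226.54931163, -259.74832644, 1658.0912821 ])}
side {'fx': 404.5913549314601, 'fy': 404.5913549314601, 'cx': 327.18154329527135, 'cy': 203.96053126170392, 'rvec': array([ 2.30724022, -0.28997739,  0.14545472]), 'tvec': array([-476.59038396,  257.30068956, 1123.95527787])}
wrist {'fx': 275.6880031378796, 'fy': 275.6880031378796, 'cx': 323.55253195165034, 'cy': 197.7761853714972, 'mount': array([[ 2.60985247e-04, -2.59087481e-01,  9.65853824e-01,
        -1.62905965e+02],
       [-1.24353776e-03, -9.65853194e-01, -2.59086976e-01,
         7.08368857e+01],
       [ 9.99999193e-01, -1.13345782e-03, -5.74258499e-04,
        -5.17249825e-01],
       [ 0.00000000e+00,  0.00000000e+00,  0.00000000e+00,
         1.00000000e+00]])}
```

View pics/scene0.png

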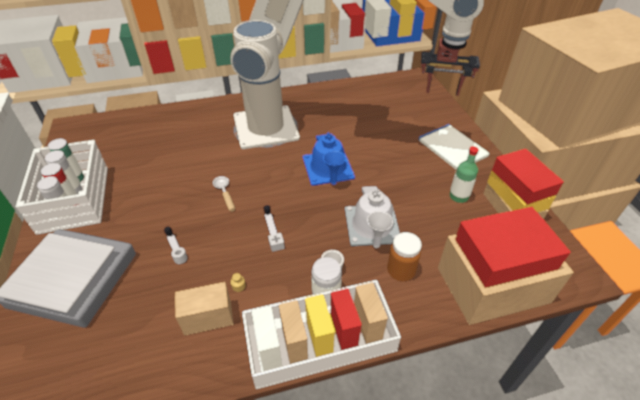

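View pics/side0.png

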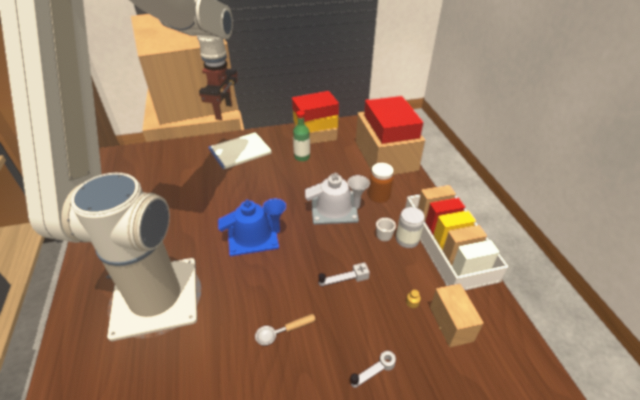

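View pics/wrist0.png

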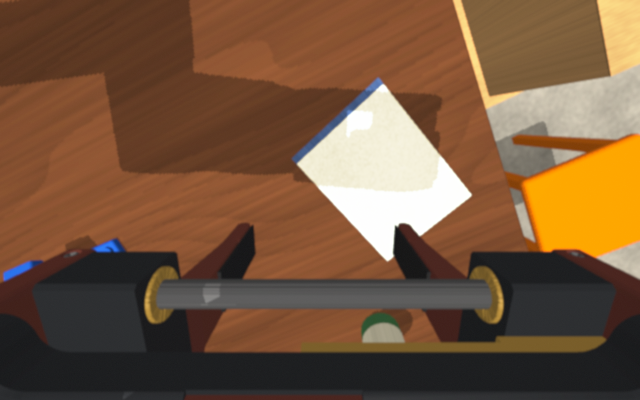

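In the scene view the two cranks are at hub px (276,242), knob (267,210), and hub (179,256), knob (169,232). In the side view they are at hub (361,272) and hub (388,360). There is a grey mill at (372,215) and a blue look-alike at (328,160). Next I'll check close crops and measure.

```bash
cat > h.py <<'E'
import numpy as np, cv2
from bench import monitor, camera, camera_model, arm
def cw(name,state=None):
    m=camera_model(name); K=np.array([[m['fx'],0,m['cx']],[0,m['fy'],m['cy']],[0,0,1]])
    if 'rvec' in m:
        R=cv2.Rodrigues(m['rvec'])[0].T; o=-R@m['tvec']
    else:
        T=np.asarray(m['mount']); Rt=np.asarray(state['ee_rot'])
        R=Rt@T[:3,:3]; o=Rt@T[:3,3]+state['position']
    return K,R,o
def ray(name,uv,z,state=None):
    K,R,o=cw(name,state); d=R@np.linalg.inv(K)@np.array([uv[0],uv[1],1.]); return o+d*(z-o[2])/d[2]
def proj(name,P,state=None):
    K,R,o=cw(name,state); c=K@(R.T@(np.asarray(P,float)-o)); return c[:2]/c[2]
def cloud(name,d,state=None):
    K,R,o=cw(name,state); v,u=np.mgrid[:400,:640]; 
    r=np.stack([(u-K[0,2])/K[0,0],(v-K[1,2])/K[1,1],np.ones_like(u)],-1)*d[...,None]
    return r@R.T+o
def crop(p,u0,v0,u1,v1,s,fn): cv2.imwrite(fn,cv2.resize(p[v0:v1,u0:u1],None,fx=s,fy=s,interpolation=cv2.INTER_CUBIC))
E
python3 - <<'E'
from h import *
a=np.load('scene0.npz');b=np.load('side0.npz')
A=cv2.resize(a['p'][195:275,155:300],None,fx=5,fy=5,interpolation=2)[:290]
crop(a['p'],155,195,300,275,5,'pics/c1.png')
crop(b['p'],300,160,420,390,2.6,'pics/c2.png')
crop(a['p'],330,170,430,280,5,'pics/c3.png')
for n,f,pts in(('scene',a,[(276,242,30),(267,210,45),(179,256,30),(169,232,45),(375,190,150)]),('side',b,[(361,272,30),(321,279,45),(388,360,30),(354,380,45),(336,178,150)])):
    P=cloud(n,f['d'])
    for u,v,z in pts: print(n,u,v,ray(n,(u,v),z).round(),P[v,u].round())
E
```

```text
scene 276 242 [589. -67.  30.] [564. -65.  -0.]
scene 267 210 [474. -72.  45.] [466. -71.  36.]
scene 179 256 [ 567. -335.   30.] [ 570. -334.   33.]
scene 169 232 [ 485. -356.   45.] [ 470. -360.   28.]
scene 375 190 [575. 225. 150.] [577. 224. 152.]
side 361 272 [572. -79.  30.] [571. -82.  33.]
side 321 279 [452. -86.  45.] [453. -82.  40.]
side 388 360 [ 553. -344.   30.] [ 561. -332.    0.]
side 354 380 [ 456. -376.   45.] [ 458. -373.   37.]
side 336 178 [573. 206. 150.] [577. 219. 139.]
```

View pics/c1.png

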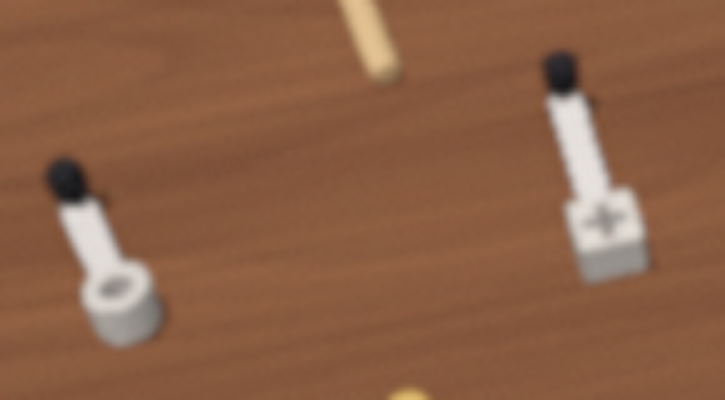

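View pics/c2.png

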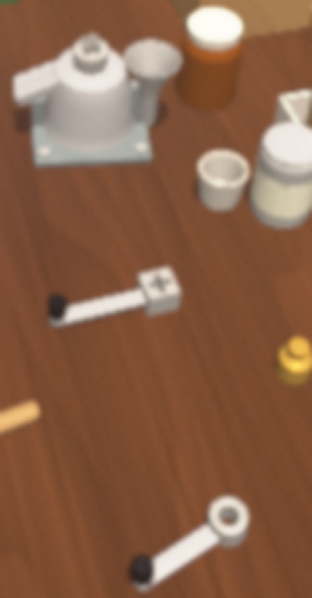

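View pics/c3.png

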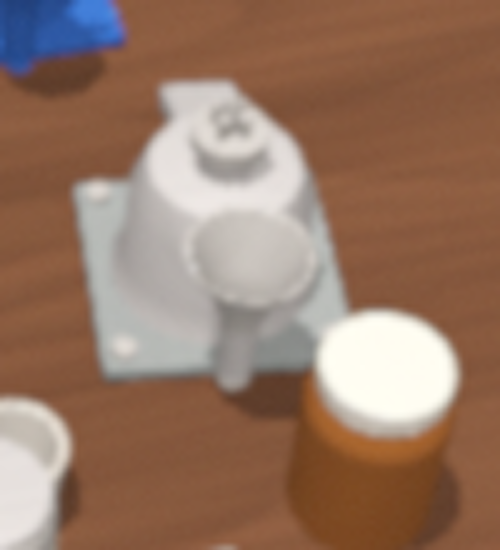

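The cross-hole crank is the one at scene px (276,239) and side (361,269). The round-bore spare is at scene (179,253), and the grey mill's ribs are near scene (376,194). I'll measure these.

```bash
python3 - <<'E'
from h import *
a=np.load('scene0.npz');b=np.load('side0.npz')
print('crank hub',ray('scene',(276,238.6),30),ray('side',(360.8,269.2),30))
print('mill collar',ray('scene',(330+230/5,170+128/5),144),ray('side',(300+91/2.6,160+45/2.6),144))
print('knob',ray('scene',(155+560/5,195+65/5),45),ray('side',(300+57/2.6,160+303/2.6),45))
print('sauce',ray('side',(302,118),195),ray('scene',(473,151),195),'jar',ray('side',(382,170),120),'cup',ray('side',(385,224),50),'weight',ray('scene',(237,275),46),'tin',ray('side',(411,215),110),'spare',ray('side',(388,358),30))
P=cloud('side',b['d'])
m=(P[...,2]>15)&(P[...,0]>300)&(P[...,0]<800)&(P[...,1]>-450)&(P[...,1]<500)
n,l,st,c=cv2.connectedComponentsWithStats(m.astype(np.uint8))
for i in range(1,n):
    if st[i,4]>60: q=P[l==i]; print(c[i].round(),st[i,4],q.min(0).round(),q.max(0).round())
s=monitor.read_state(); tgt=np.array([545,222,270]); R=np.asarray(s['ee_rot'])
print(R.T@(tgt-s['position'])/10, np.degrees(np.arctan2(R[1,2],R[0,2])))
E
```

```text
crank hub [576.47964401 -65.06521609  30.        ] [574.19891682 -69.69767078  30.        ]
mill collar [591.01228582 222.90312675 144.        ] [573.22901371 216.95896089 144.        ]
knob [465.60610842 -70.12455315  45.        ] [456.34545864 -78.55914396  45.        ]
sauce [529.7539225  509.24251082 195.        ] [538.42116875 538.25541801 195.        ] jar [745.70140541 245.11620389 120.        ] cup [697.48002163  66.67880554  50.        ] weight [ 682.81121036 -187.96134467   46.        ] tin [759.87605787  30.06039722 110.        ] spare [ 554.34822298 -339.65702692   30.        ]
[357. 176.] 3639 [478. 146.  15.] [800. 500. 215.]
[267. 218.] 980 [300. 104.  15.] [401. 226. 143.]
[410. 225.] 828 [727.  -9.  15.] [800.  64. 117.]
[386. 227.] 290 [669.  34.  15.] [728.  94.  57.]
[346. 274.] 397 [448. -88.  15.] [595. -50.  50.]
[456. 313.] 2077 [ 722. -341.   15.] [ 796. -217.   98.]
[414. 297.] 162 [ 669. -211.   15.] [ 703. -178.   52.]
[300. 321.] 190 [ 327. -197.   15.] [ 411. -170.   25.]
[384. 361.] 266 [ 501. -362.   15.] [ 570. -322.   38.]
[355. 378.] 100 [ 451. -377.   15.] [ 478. -355.   44.]
[ -4.7699639  -39.99382304 -19.29115699] 64.97305308390004
```

Request:
{"api": "carry_out", "payload": {
  "series": [-3.8,-43,-17.9,-0.436,0,0,-3.8,-43,-17.9,-0.436,0,0,-3.8,-43,-17.9,-0.436,0,0,-3.8,-43,-17.9,-0.436,0,0,-3.8,-43,-17.9,-0.436,0,0,-3.8,-43,-17.9,-0.436,0,0,-3.8,-43,-17.9,-0.436,0,0,-3.8,-43,-17.9,-0.436,0,0,-3.8,-43,-17.9,-0.436,0,0,-3.8,-43,-17.9,-0.436,0,0,-3.8,-43,-17.9,-0.436,0,0,-3.8,-43,-17.9,-0.436,0,0,-3.8,-43,-17.9,-0.436,0,0,-3.8,-43,-17.9,-0.436,0,0],
  "fingers": 1
}}

```text
t: 1.55
position: [577.1, 223.0, 260.1]
ee_rot: [[-0.001, -1.0, -0.001], [-0.001, -0.001, 1.0], [-1.0, 0.001, -0.001]]
ft_force: [-0.5, 0.5, 0.9]
gripper_width: 88.2
```

```bash
python3 - <<'E'
from h import *
s=monitor.read_state(); print(s['t'],s['position'],s['ee_rot'].round(4),s['joint_velocities'].round(2))
p,d=camera('wrist'); cv2.imwrite('pics/w1.png',p); np.savez('w1.npz',p=p,d=d,pos=s['position'],R=s['ee_rot'])
crop(p,240,120,400,240,5,'pics/w1c.png')
E
```

```text
1.55 [577.14933365 222.97328004 260.11832734] [[-0.0011 -1.     -0.001 ]
 [-0.0011 -0.001   1.    ]
 [-1.      0.0011 -0.0011]] [-0.03 -0.15 -0.11 -0.11 -0.01 -0.08]
```

View pics/w1.png

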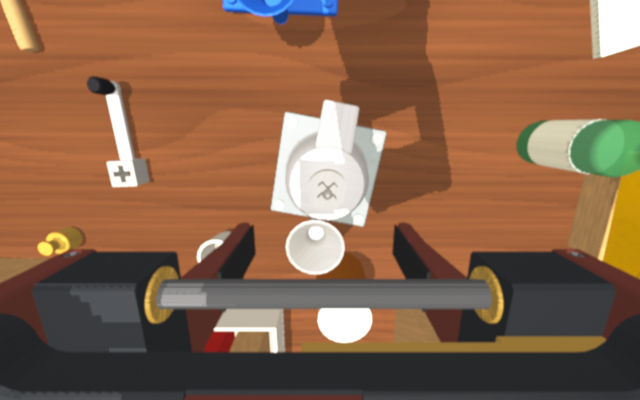

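View pics/w1c.png

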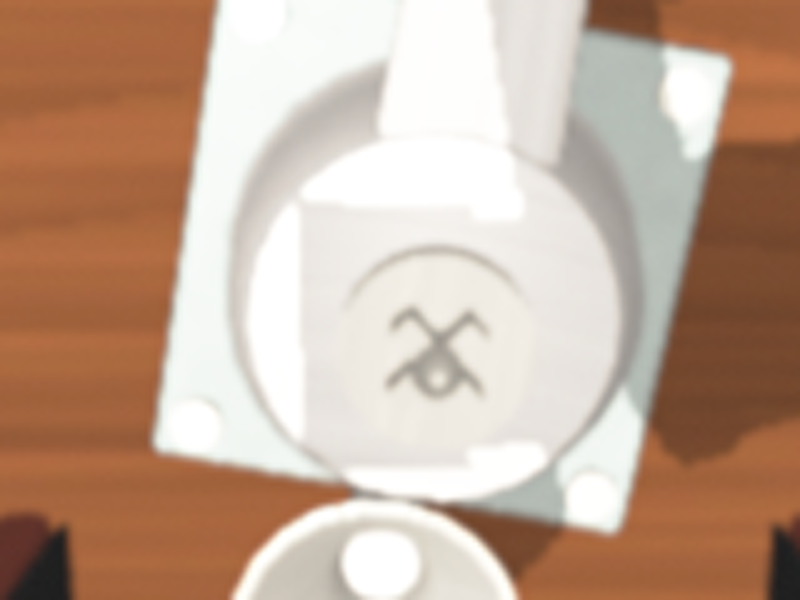

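The wrist view shows the grey mill with its axis near px (327,189), the spout up at (338,130), and the ribs roughly along the image diagonals. The base is tilted about 10°. I'll take one closer look at the ribs.

Request:
{"api": "carry_out", "payload": {
  "series": [7,-1.5,0,0,0,0,7,-1.5,0,0,0,0,7,-1.5,0,0,0,0,7,-1.5,0,0,0,0]
}}

```text
t: 2.0
position: [592.0, 223.5, 190.5]
ee_rot: [[-0.001, -1.0, -0.002], [-0.001, -0.002, 1.0], [-1.0, 0.001, -0.001]]
ft_force: [0.6, -0.2, -0.0]
gripper_width: 87.9
```

```bash
python3 - <<'E'
from h import *
s=monitor.read_state(); print(s['t'],s['position'],s['ee_rot'].round(4),s['joint_velocities'].round(2))
p,d=camera('wrist'); cv2.imwrite('pics/w2.png',p); np.savez('w2.npz',p=p,d=d,pos=s['position'],R=s['ee_rot'])
crop(p,265,120,395,230,6,'pics/w2c.png')
E
```

```text
2.0 [591.97293847 223.50240405 190.52912569] [[-0.0013 -1.     -0.0018]
 [-0.0012 -0.0018  1.    ]
 [-1.      0.0013 -0.0012]] [-0.2  -1.59 -1.1   0.05 -0.02 -0.1 ]
```

View pics/w2.png

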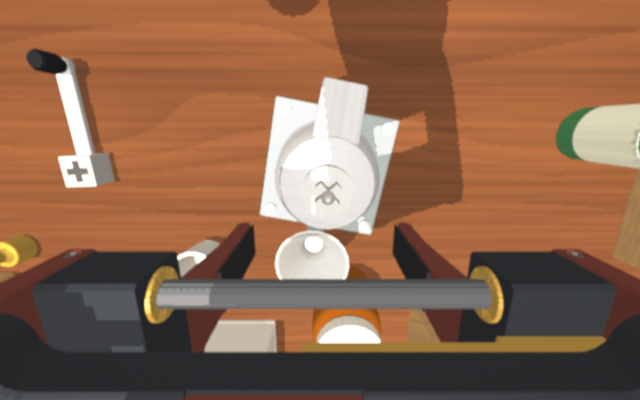

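View pics/w2c.png

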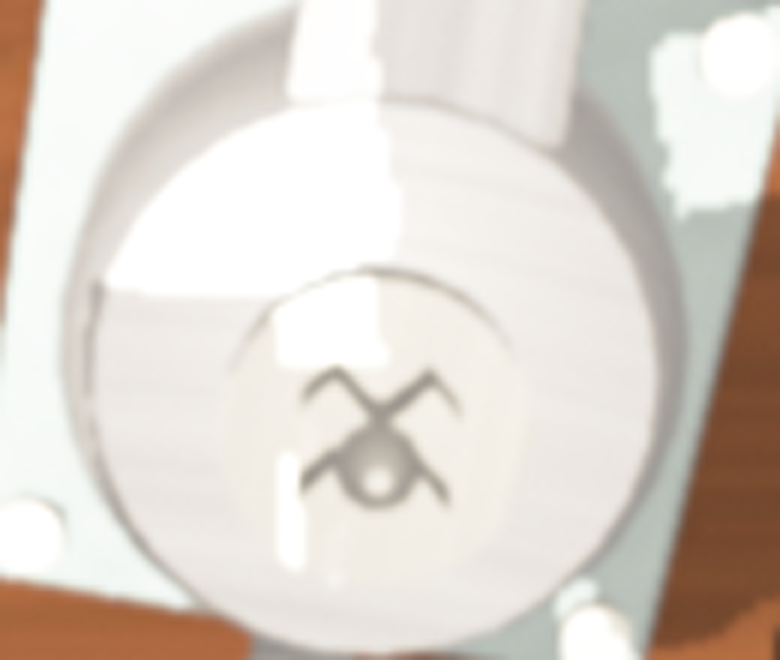

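```bash
cat >> h.py <<'E'
def rect(name,p,z,cx,cy,half,s,state):
    # rectified plane z view: image right=+y, up=-x (as wrist image)  pixel=( (y-cy+half)*s , (x-cx+half)*s )
    K,R,o=cw(name,state); n=int(2*half*s)
    r,c=np.mgrid[:n,:n]; X=cx-half+r/s; Y=cy-half+c/s
    Q=(np.stack([X,Y,np.full_like(X,z)],-1)-o)@R; 
    mu=Q[...,0]/Q[...,2]*K[0,0]+K[0,2]; mv=Q[...,1]/Q[...,2]*K[1,1]+K[1,2]
    return cv2.remap(p,mu.astype(np.float32),mv.astype(np.float32),cv2.INTER_CUBIC)
E
python3 - <<'E'
from h import *
a=np.load('w2.npz'); s={'position':a['pos'],'ee_rot':a['R']}; p=a['p']
g=rect('wrist',p,144,578,220,20,14,s); g=cv2.cvtColor(g,6); g=cv2.normalize(g,None,0,255,32)
cv2.imwrite('pics/r144.png',g)
g=rect('wrist',p,12,578,220,100,3,s); cv2.imwrite('pics/r12.png',g)
g=rect('wrist',p,130,578,220,40,7,s); cv2.imwrite('pics/r130.png',g)
E
cd pics; python3 -c "
import cv2,numpy as np
a=[cv2.imread(f)for f in('r144.png','r130.png','r12.png')]
a=[cv2.resize(x,(520,520)) for x in a]
cv2.imwrite('r144b.png',a[0]);cv2.imwrite('r1.png',cv2.resize(np.hstack(a[1:]),(800,400)))"
```

```text
(no output)
```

View pics/r144.png

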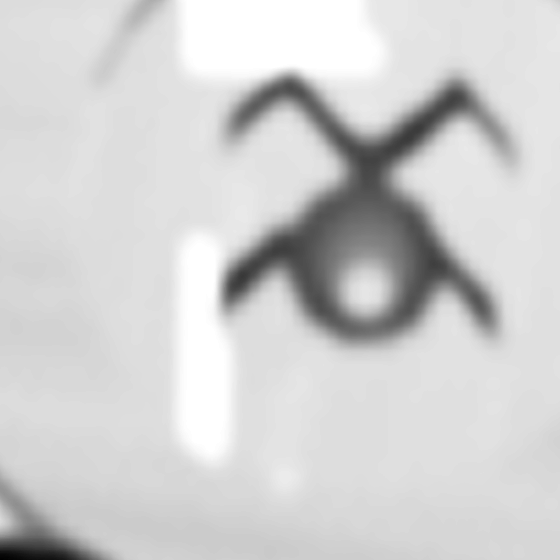

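View pics/r1.png

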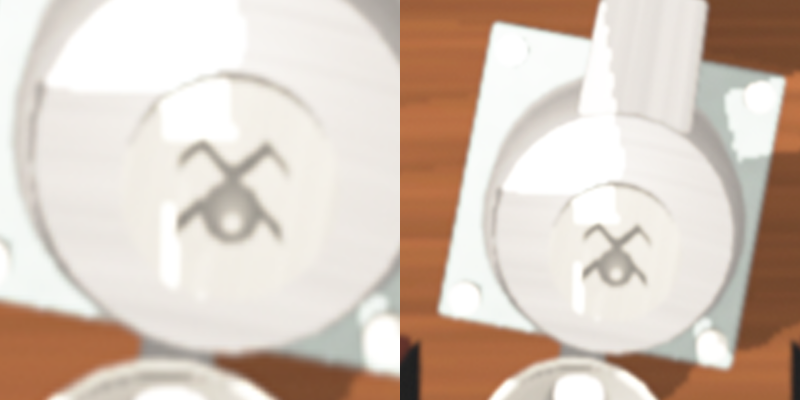

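The ribs' lines are at about 41.5° (mod 90) in the world. The spout is at about 169.8°, and the axis is near (574.5, 226). Next I'll look at the crank the same way.

Request:
{"api": "carry_out", "payload": {
  "series": [0,0.2,-29,0,0,0,0,0.2,-29,0,0,0,0,0.2,-29,0,0,0,0,0.2,-29,0,0,0,11,0.2,-29,0,0,0,11,0.2,-29,0,0,0,11,0.2,-29,0,0,0,11,0.2,-29,0,0,0,11,0.2,-29,0,0,0,11,0.2,-29,0,0,0,11,0.2,-29,0,0,0]
}}

```text
t: 3.15
position: [592.6, -65.4, 83.7]
ee_rot: [[0.004, -1.0, -0.003], [-0.001, -0.003, 1.0], [-1.0, -0.004, -0.001]]
ft_force: [-0.3, 0.2, -1.0]
gripper_width: 88.0
```

```bash
python3 - <<'E'
from h import *
s=monitor.read_state(); print(s['t'],s['position'],s['ee_rot'].round(4),s['joint_velocities'].round(2))
p,d=camera('wrist'); cv2.imwrite('pics/w3.png',p); np.savez('w3.npz',p=p,d=d,pos=s['position'],R=s['ee_rot'])
g=rect('wrist',p,30,575,-67,25,16,s); cv2.imwrite('pics/k30.png',cv2.resize(g,(500,500)))
E
```

```text
3.15 [592.58568266 -65.39855563  83.74632364] [[ 4.0e-03 -1.0e+00 -3.1e-03]
 [-9.0e-04 -3.2e-03  1.0e+00]
 [-1.0e+00 -4.0e-03 -9.0e-04]] [-0.11  0.29  0.32 -0.02 -0.23 -0.11]
```

View pics/w3.png

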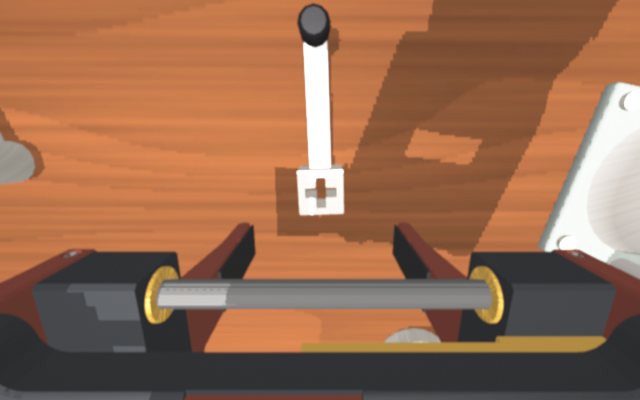

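View pics/k30.png

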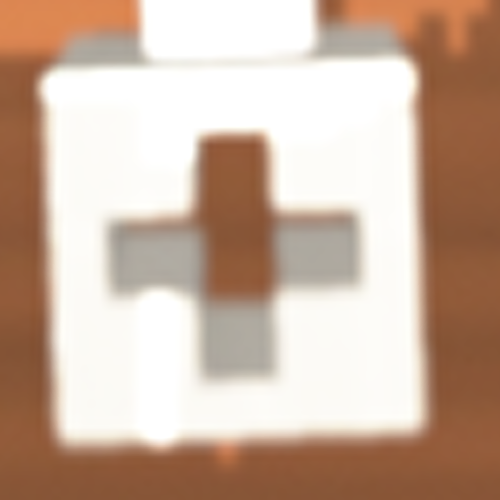

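The crop confirms the cross hole in a square hub centred at about (575.4, −68.5), with a yaw of about 182°. I'll check it against the knob.

```bash
python3 - <<'E'
from h import *
a=np.load('w3.npz'); s={'position':a['pos'],'ee_rot':a['R']}; p=a['p']
hsv=cv2.cvtColor(p,40)
m=((p.max(2)<110)&(hsv[...,1]<60)).astype(np.uint8); m[80:]=0; m[:,:280]=0;m[:,350:]=0
n,l,st,c=cv2.connectedComponentsWithStats(m); print(st[1:],c[1:])
k=ray('wrist',(314,21.5),45,s); c=np.array([575.4,-68.5]); v=k[:2]-c; print(k,np.linalg.norm(v),np.degrees(np.arctan2(v[1],v[0])))
crop(p,280,0,350,80,6,'pics/knob.png')
R=s['ee_rot']
for tz in (8,):
  print(R.T@(np.array([575.4,-68.5,tz])-s['position'])/10)
E
```

```text
[[299   5  30  42 623]
 [317  16   1   1   1]
 [321  17   1   1   1]
 [322  19   1   1   1]] [[314.41573034  26.95024077]
 [317.          16.        ]
 [321.          17.        ]
 [322.          19.        ]]
[457.97826183 -72.36424949  45.        ] 117.48530554958757 -178.1151248981338
[ 7.56790044  1.75009643 -0.29793853]
```

View pics/knob.png

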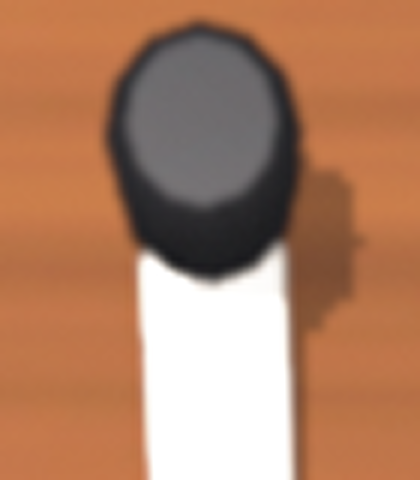

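Request:
{"api": "carry_out", "payload": {
  "series": [2,1.75,-0.3,-0.028,0,0,4,1.75,-0.3,-0.028,0,0,6,1.75,-0.3,-0.028,0,0,7.8,1.75,-0.3,-0.028,0,0,7.8,1.75,-0.3,-0.028,0,0,7.8,1.75,-0.3,-0.028,0,0,7.8,1.75,-0.3,-0.028,0,0]
}}

```text
t: 3.9
position: [576.1, -68.4, 6.7]
ee_rot: [[0.006, -0.999, -0.032], [-0.001, -0.032, 0.999], [-1.0, -0.006, -0.001]]
ft_force: [0.4, 0.3, 0.4]
gripper_width: 88.0
```

Request:
{"api": "carry_out", "payload": {
  "series": [0,0,0,0,0,0,0,0,0,0,0,0,0,0,0,0,0,0,0,0,0,0,0,0,0,0,0,0,0,0,0,0,0,0,0,0,0,0,0,0,0,0,0,0,0,0,0,0],
  "fingers": 0.3,
  "force": 30
}}

```text
t: 4.7
position: [576.0, -68.3, 6.6]
ee_rot: [[0.005, -0.999, -0.032], [-0.001, -0.032, 0.999], [-1.0, -0.005, -0.001]]
ft_force: [-1.2, 0.4, 0.2]
gripper_width: 35.7
```

Request:
{"api": "carry_out", "payload": {
  "series": [-2,0,0,0,0,0,-6,0,0,0,0,0,-10,0,0,0,0,0,-14,0,0,0,0,0,-18.8,0,0,0,0,0,-18.85,0.5,4,0.14,0,0,-18.85,1,8,0.28,0,0,-18.85,1.5,12,0.42,0,0,-18.85,2,16,0.56,0,0,-18.85,2.4,20,0.7,0,0,-18.85,2.45,24,0.84,0,0,-18.85,2.45,24,0.878,0,0,-18.85,2.45,24,0.878,0,0,-18.85,2.45,24,0.878,0,0,-18.85,2.45,24,0.878,0,0],
  "fingers": 0
}}

```text
t: 6.2
position: [542.9, 170.2, 194.5]
ee_rot: [[0.005, -0.663, 0.749], [-0.001, 0.749, 0.663], [-1.0, -0.004, 0.003]]
ft_force: [0.4, 0.5, -1.5]
gripper_width: 35.8
```

```bash
python3 - <<'E'
from h import *
s=monitor.read_state(); print(s['t'],s['position'],s['ee_rot'].round(4),s['joint_velocities'].round(2),s['gripper_width'],s['ft_force'])
p,d=camera('wrist'); cv2.imwrite('pics/w4.png',p); np.savez('w4.npz',p=p,d=d,pos=s['position'],R=s['ee_rot'])
crop(p,260,150,420,270,5,'pics/w4c.png')
E
```

```text
6.2 [542.8818781  170.15182417 194.51396314] [[ 0.0049 -0.6626  0.7489]
 [-0.0013  0.7489  0.6626]
 [-1.     -0.0043  0.0028]] [-0.34  0.01 -0.09  0.11 -0.03  0.38] 35.78285353290035 [ 0.37210319  0.45451899 -1.46738155]
```

View pics/w4.png

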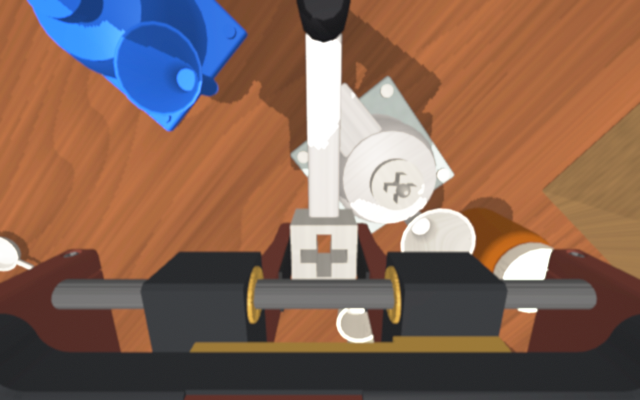

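View pics/w4c.png

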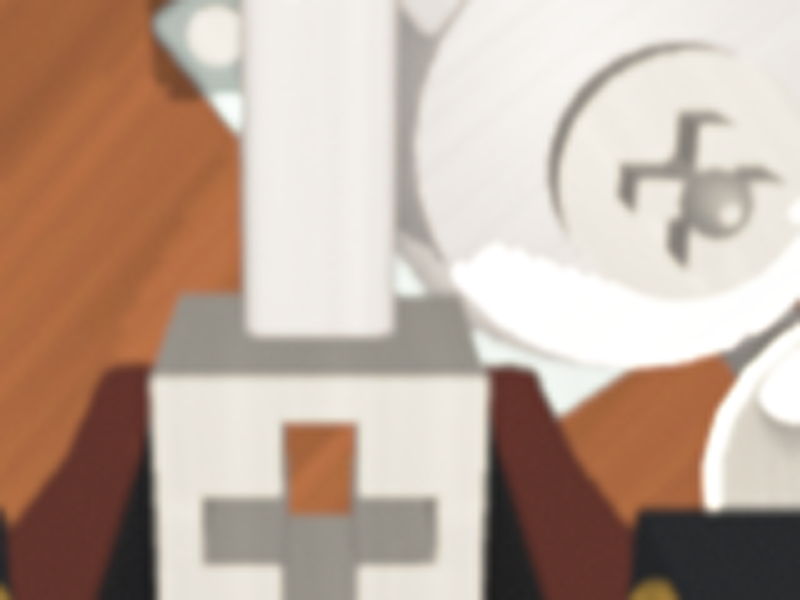

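The wrist view shows the crank held squarely, with the hub hole at about (324,256). The ribs and nose stand beside it at about (400,187), nearly aligned with the crank's axes. Now I'll rectify both in the tool frame.

```bash
cat >> h.py <<'E'
def trect(p,xt,yc,zc,half,s):
    # rectified tool plane x=xt ; col -> tool z, row -> -tool y
    st={'position':np.zeros(3),'ee_rot':np.eye(3)}
    K,R,o=cw('wrist',st); n=int(2*half*s); r,c=np.mgrid[:n,:n]
    Y=yc+half-r/s; Z=zc-half+c/s
    Q=(np.stack([np.full_like(Y,xt),Y,Z],-1)-o)@R
    return cv2.remap(p,(Q[...,0]/Q[...,2]*K[0,0]+K[0,2]).astype(np.float32),(Q[...,1]/Q[...,2]*K[1,1]+K[1,2]).astype(np.float32),cv2.INTER_CUBIC)
E
python3 - <<'E'
from h import *
a=np.load('w4.npz'); p=a['p']
A=trect(p,-23.4,0,0,25,10); B=trect(p,50.5,20,60,25,10); C=trect(p,64.5,20,60,25,10)
B=cv2.normalize(cv2.cvtColor(B,6),None,0,255,32); cv2.imwrite('pics/tA.png',A); cv2.imwrite('pics/tB.png',B)
cv2.imwrite('pics/tC.png',C)
E
```

```text
(no output)
```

View pics/tA.png

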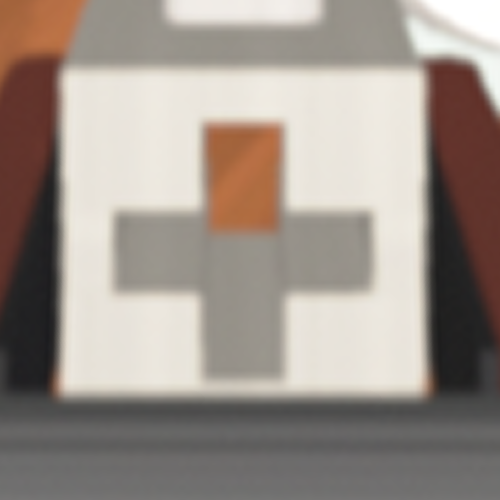

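View pics/tB.png

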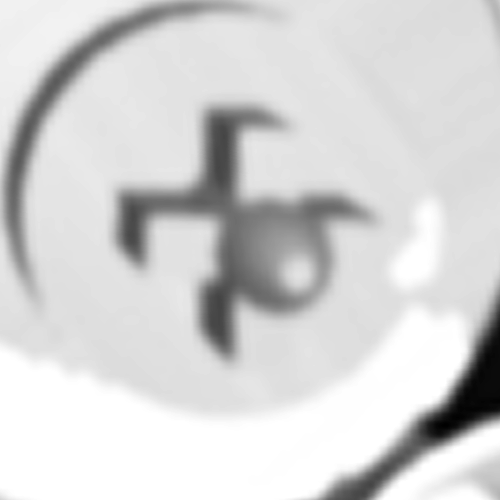

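View pics/tC.png

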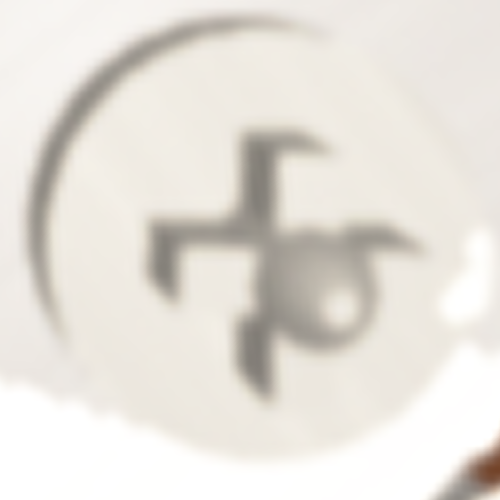

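Request:
{"api": "carry_out", "payload": {
  "series": [0,2.01,3,0.015,0,0,0,2.01,6.26,0.03,0,0,0,2.01,6.26,0.03,0,0,0,2.01,6.26,0.03,0,0,3,2.01,6.26,0.03,0,0,3,2.01,6.26,0.03,0,0,3,2.01,6.26,0.03,0,0]
}}

```text
t: 6.95
position: [575.8, 225.5, 164.4]
ee_rot: [[0.003, -0.639, 0.769], [-0.002, 0.769, 0.639], [-1.0, -0.003, 0.001]]
ft_force: [-0.2, 0.6, -1.6]
gripper_width: 35.6
```

```bash
python3 - <<'E'
from h import *
s=monitor.read_state(); print(s['t'],s['position'],s['ee_rot'].round(4),s['gripper_width'],s['ft_force'],s['moment'])
p,d=camera('wrist'); cv2.imwrite('pics/w5.png',p)
q,d=camera('side'); r,d=camera('scene')
A=cv2.resize(q[130:230,280:400],(480,400),interpolation=2); B=cv2.resize(r[150:250,330:430],(400,400),interpolation=2)[:,:]
cv2.imwrite('pics/s5.png',cv2.resize(np.hstack([A,B]),(800,364)))
crop(p,270,210,380,275,7,'pics/w5c.png')
E
```

```text
6.95 [575.77562348 225.45758832 164.36595158] [[ 2.800e-03 -6.390e-01  7.692e-01]
 [-2.200e-03  7.692e-01  6.390e-01]
 [-1.000e+00 -3.500e-03  8.000e-04]] 35.64016789787224 [-0.16136348  0.60995237 -1.5680152 ] [-0.06494681 -0.02796289  0.02192005]
```

View pics/s5.png

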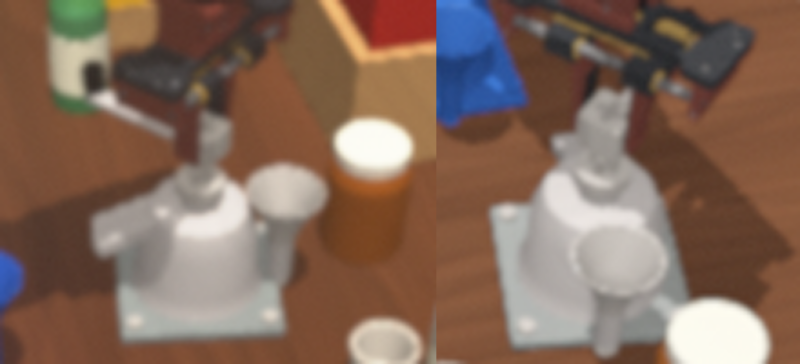

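View pics/w5c.png

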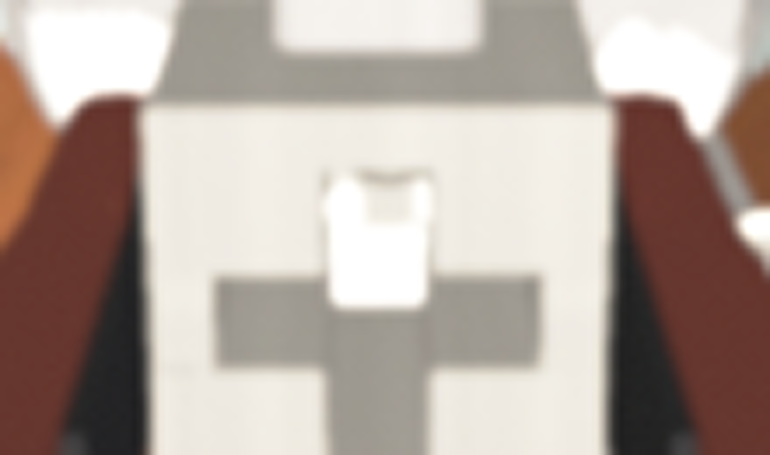

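Request:
{"api": "carry_out", "payload": {
  "series": [0.2,0,0,0,0,0,0.4,0,0,0,0,0,0.6,0,0,0,0,0,0.8,0,0,0,0,0,0.8,0,0,0,0,0]
}}

```text
t: 7.6
position: [577.0, 226.3, 157.4]
ee_rot: [[0.006, -0.639, 0.769], [-0.001, 0.769, 0.639], [-1.0, -0.004, 0.004]]
ft_force: [-0.3, -0.3, -1.6]
gripper_width: 35.7
```

Request:
{"api": "carry_out", "payload": {
  "series": [0.15,0,0,0,0,0,0.3,0,0,0,0,0,0.45,0,0,0,0,0,0.55,0,0,0,0,0,0.55,0,0,0,0,0]
}}

```text
t: 8.1
position: [576.9, 226.3, 151.7]
ee_rot: [[0.005, -0.639, 0.769], [-0.001, 0.769, 0.639], [-1.0, -0.004, 0.003]]
ft_force: [-1.2, 0.5, -2.2]
gripper_width: 35.7
```

```bash
python3 - <<'E'
from h import *
for i in range(4):
    s=monitor.read_state(); print(s['t'],s['position'],s['ft_force'],s['moment'])
    if i<3: p,d=camera('wrist')
crop(p,270,210,380,275,7,'pics/w6c.png')
E
```

```text
8.1 [576.87832581 226.26094986 151.71277993] [-1.23371484  0.46434928 -2.20835179] [-0.06253478 -0.00189821 -0.01298216]
8.15 [576.97308456 226.28920428 151.84254291] [-0.16288514  0.72274487 -2.08173535] [-0.06480376 -0.00892929 -0.00280715]
8.2 [577.03547947 226.34346218 151.95438389] [ 0.0828817  -0.05078936 -2.93800699] [-0.08996721  0.00182518  0.01924685]
8.25 [577.05886285 226.34050062 151.99089012] [-0.70039623 -0.6134602  -2.15205402] [-0.02335351 -0.0184573  -0.00644394]
```

View pics/w6c.png

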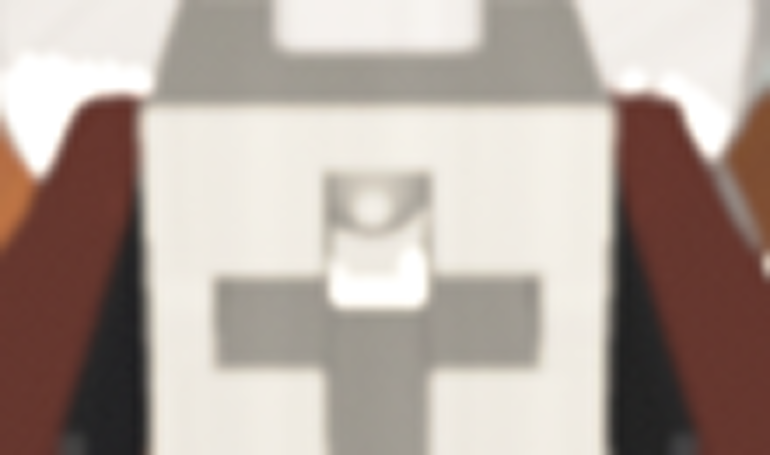

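Request:
{"api": "carry_out", "payload": {
  "series": [0.1,0,0,0,0,0,0.2,0,0,0,0,0,0.3,0,0,0,0,0,0.3,0,0,0,0,0]
}}

```text
t: 8.65
position: [577.0, 226.3, 148.8]
ee_rot: [[0.006, -0.639, 0.769], [-0.001, 0.769, 0.639], [-1.0, -0.004, 0.004]]
ft_force: [0.0, 0.2, -1.6]
gripper_width: 35.6
```

Request:
{"api": "carry_out", "payload": {
  "series": [0.1,0,0,0,0,0,0.2,0,0,0,0,0,0.3,0,0,0,0,0,0.4,0,0,0,0,0,0.4,0,0,0,0,0]
}}

```text
t: 9.15
position: [576.9, 226.2, 144.6]
ee_rot: [[0.005, -0.639, 0.769], [-0.001, 0.769, 0.639], [-1.0, -0.004, 0.003]]
ft_force: [-0.1, -0.3, -2.3]
gripper_width: 35.8
```

Request:
{"api": "carry_out", "payload": {
  "series": [0.1,0,0,0,0,0,0.2,0,0,0,0,0,0.3,0,0,0,0,0,0.4,0,0,0,0,0,0.5,0,0,0,0,0,0.6,0,0,0,0,0,0.6,0,0,0,0,0]
}}

```text
t: 9.85
position: [576.8, 226.2, 138.4]
ee_rot: [[0.005, -0.639, 0.769], [-0.001, 0.769, 0.639], [-1.0, -0.004, 0.003]]
ft_force: [-0.5, 0.5, -1.9]
gripper_width: 36.0
```

```bash
python3 - <<'E'
from h import *
s=monitor.read_state(); print(s['t'],s['position'],s['ft_force'],s['moment'])
p,d=camera('wrist'); q,d=camera('side')
crop(p,270,210,380,275,7,'pics/w7c.png'); crop(q,270,130,400,230,6,'pics/s7.png')
E
```

```text
9.85 [576.83650847 226.18193119 138.41108902] [-0.47610082  0.47532052 -1.94320167] [-0.09839611  0.01057687  0.01755883]
```

View pics/w7c.png

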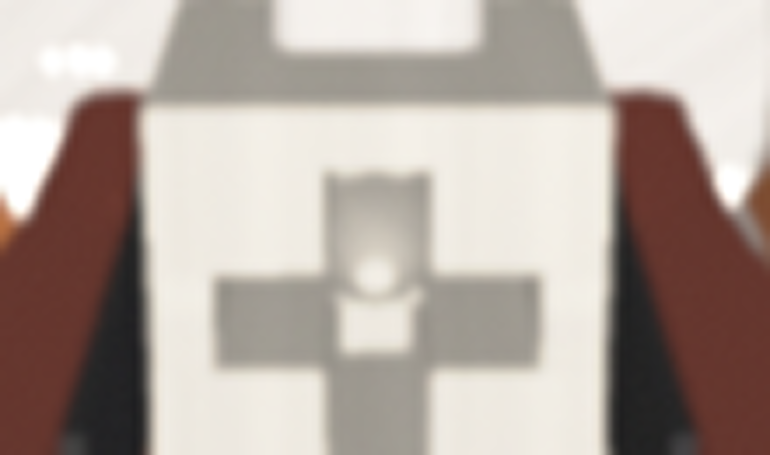

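View pics/s7.png

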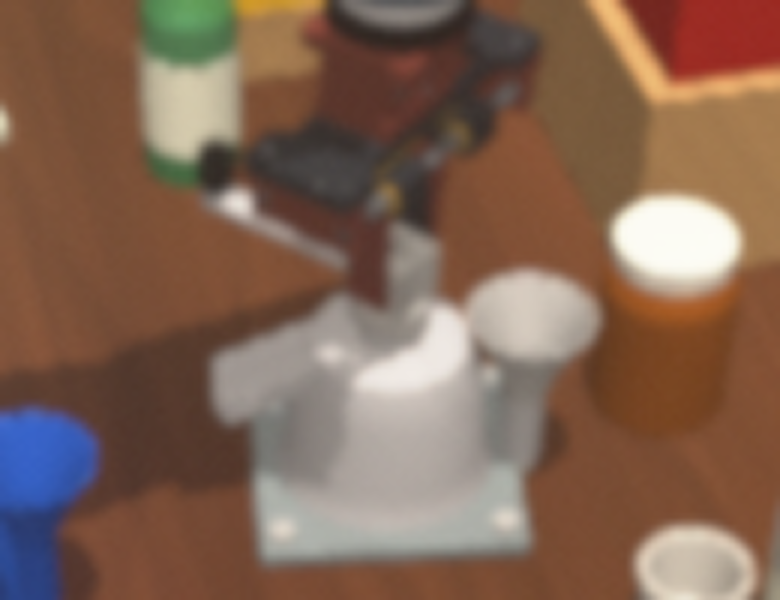

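Request:
{"api": "carry_out", "payload": {
  "series": [0.1,0,0,0,0,0,0.17,0,0,0,0,0,0.2,0,0,0,0,0,0.2,0,0,0,0,0]
}}

```text
t: 10.35
position: [576.9, 226.2, 136.7]
ee_rot: [[0.005, -0.639, 0.769], [-0.001, 0.769, 0.639], [-1.0, -0.004, 0.003]]
ft_force: [-0.6, -0.4, -0.7]
gripper_width: 36.2
```

Request:
{"api": "carry_out", "payload": {
  "series": [0.05,0,0,0,0,0,0.1,0,0,0,0,0,0.1,0,0,0,0,0]
}}

```text
t: 10.65
position: [577.0, 226.2, 136.6]
ee_rot: [[0.005, -0.639, 0.769], [-0.001, 0.769, 0.639], [-1.0, -0.004, 0.003]]
ft_force: [-2.8, -1.7, 7.3]
gripper_width: 36.3
```

Contact came at TCP z 136.6 mm, matching 130 plus the 6.6 grip height, so the hub is home on the collar. Now I'll turn it about +40° towards the spout, in two halves.

Request:
{"api": "carry_out", "payload": {
  "series": [0,0,0,-0.044,0,0,0,0,0,-0.088,0,0,0,0,0,-0.131,0,0,0,0,0,-0.175,0,0,0,0,0,-0.219,0,0,0,0,0,-0.263,0,0,0,0,0,-0.306,0,0,0,0,0,-0.35,0,0,0,0,0,-0.35,0,0]
}}

```text
t: 11.55
position: [576.7, 226.3, 136.7]
ee_rot: [[0.005, -0.864, 0.503], [-0.001, 0.503, 0.864], [-1.0, -0.005, 0.001]]
ft_force: [-2.3, -0.3, 1.6]
gripper_width: 35.8
```

```bash
python3 - <<'E'
from h import *
s=monitor.read_state(); R=s['ee_rot']; print(s['t'],s['position'],s['ft_force'],s['moment'],np.degrees(np.arctan2(R[1,2],R[0,2])))
E
```

```text
11.55 [576.69983457 226.27125808 136.6677396 ] [-2.26522348 -0.3052906   1.63215971] [ 0.0218112   0.37567421 -0.09963547] 59.806896688749156
```

Request:
{"api": "carry_out", "payload": {
  "series": [0,0,0,-0.044,0,0,0,0,0,-0.088,0,0,0,0,0,-0.131,0,0,0,0,0,-0.175,0,0,0,0,0,-0.219,0,0,0,0,0,-0.263,0,0,0,0,0,-0.306,0,0,0,0,0,-0.35,0,0,0,0,0,-0.35,0,0,0,0,0,-0.35,0,0]
}}

```text
t: 12.55
position: [576.7, 226.4, 136.6]
ee_rot: [[0.005, -0.984, 0.178], [-0.001, 0.178, 0.984], [-1.0, -0.005, -0.0]]
ft_force: [-0.8, 1.5, -1.6]
gripper_width: 35.5
```

```bash
python3 - <<'E'
from h import *
s=monitor.read_state(); R=s['ee_rot']; print(s['t'],s['position'],s['ft_force'],s['moment'],np.degrees(np.arctan2(R[1,2],R[0,2])))
p,d=camera('wrist'); cv2.imwrite('pics/w8.png',p); np.savez('w8.npz',p=p,d=d,pos=s['position'],R=R)
q,d=camera('side'); crop(q,270,130,400,230,6,'pics/s8.png')
E
```

```text
12.55 [576.68170159 226.40353607 136.64794091] [-0.80243824  1.50420166 -1.64816339] [ 0.22857639  0.19725646 -0.04403831] 79.75215452559489
```

View pics/w8.png

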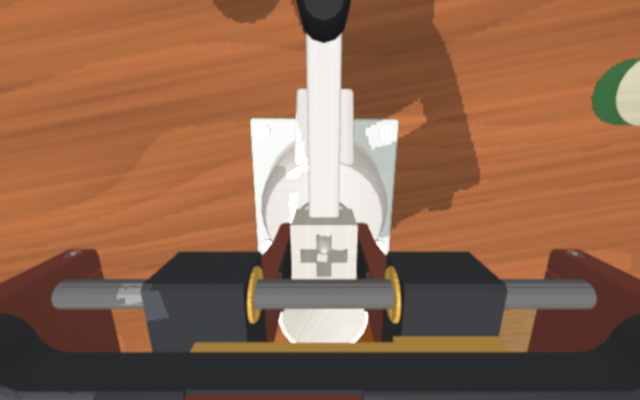

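View pics/s8.png

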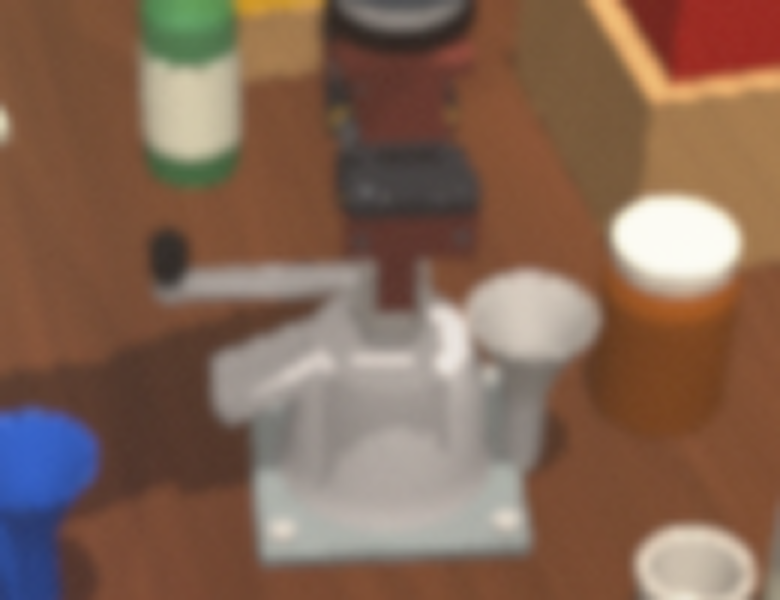

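The wrist view shows the crank arm (col 324) over the spout (centre col 325) and the base edge level in the image. I'll press lightly to confirm it's seated, then release and lift.

Request:
{"api": "carry_out", "payload": {
  "series": [0.05,0,0,0,0,0,0.1,0,0,0,0,0,0.1,0,0,0,0,0]
}}

```text
t: 12.95
position: [576.7, 226.4, 136.6]
ee_rot: [[0.005, -0.984, 0.178], [-0.001, 0.178, 0.984], [-1.0, -0.005, 0.0]]
ft_force: [-2.8, -0.3, 8.2]
gripper_width: 35.2
```

Request:
{"api": "carry_out", "payload": {
  "series": [0,0,0,0,0,0,0,0,0,0,0,0,0,0,0,0,0,0,0,0,0,0,0,0,0,0,0,0,0,0,0,0,0,0,0,0],
  "fingers": 0.8
}}

```text
t: 13.55
position: [576.7, 226.4, 136.5]
ee_rot: [[0.005, -0.984, 0.178], [-0.001, 0.178, 0.984], [-1.0, -0.005, -0.0]]
ft_force: [-0.1, 0.2, 0.3]
gripper_width: 70.6
```

Request:
{"api": "carry_out", "payload": {
  "series": [-1,0,0,0,0,0,-3,0,0,0,0,0,-6,0,0,0,0,0,-9,0,0,0,0,0,-12,0,0,0,0,0,-12,0,0,0,0,0,-12,0,0,0,0,0]
}}

```text
t: 14.25
position: [576.4, 226.6, 257.6]
ee_rot: [[0.007, -0.984, 0.178], [-0.0, 0.178, 0.984], [-1.0, -0.007, 0.001]]
ft_force: [0.9, -1.2, 0.3]
gripper_width: 70.3
```

```bash
python3 - <<'E'
from h import *
s=monitor.read_state(); R=s['ee_rot']; print(s['t'],s['position'],s['ft_force'],np.degrees(np.arctan2(R[1,2],R[0,2])))
p,d=camera('wrist'); cv2.imwrite('pics/w9.png',p); np.savez('w9.npz',p=p,d=d,pos=s['position'],R=R)
P=cloud('wrist',d,s)
q,e=camera('side'); crop(q,270,130,400,230,6,'pics/s9.png'); cv2.imwrite('pics/side9.png',q)
G=rect('wrist',p,160,548,224,45,7,s); cv2.imwrite('pics/r9.png',G)
G=rect('wrist',p,175,520,225,75,5,s); cv2.imwrite('pics/r9b.png',cv2.resize(G,(560,560)))
m=(abs(P[...,0]-575)<16)&(abs(P[...,1]-226)<16)&(P[...,2]>155); print('hub top depth z',np.median(P[m][:,2]),m.sum())
r,_=camera('scene'); crop(r,330,150,430,250,5,'pics/sc9.png'); cv2.imwrite('pics/scene9.png',r)
E
```

```text
14.25 [576.37469762 226.61373759 257.56896817] [ 0.89189117 -1.19072646  0.25406913] 79.75640737458231
hub top depth z 160.81203280907874 726
```

View pics/w9.png

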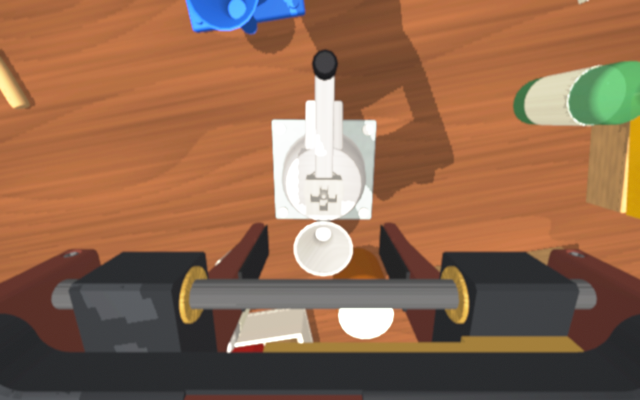

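View pics/s9.png

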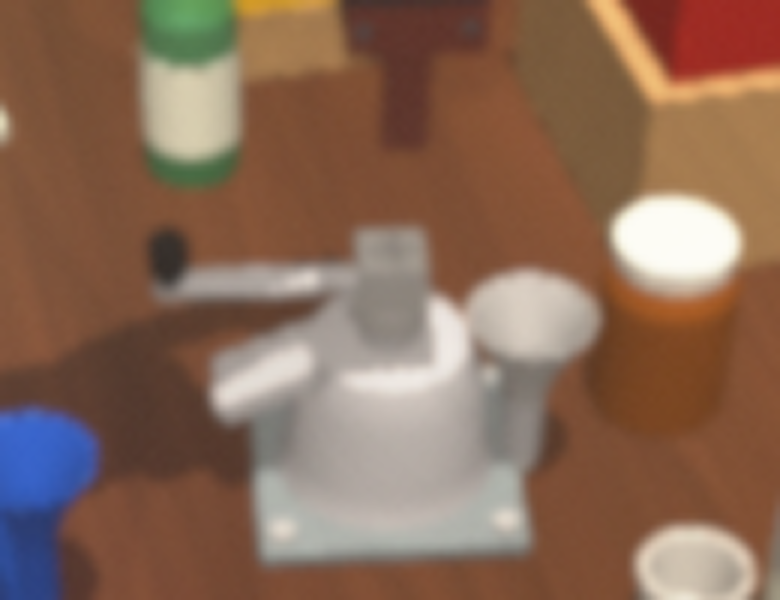

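View pics/scene9.png

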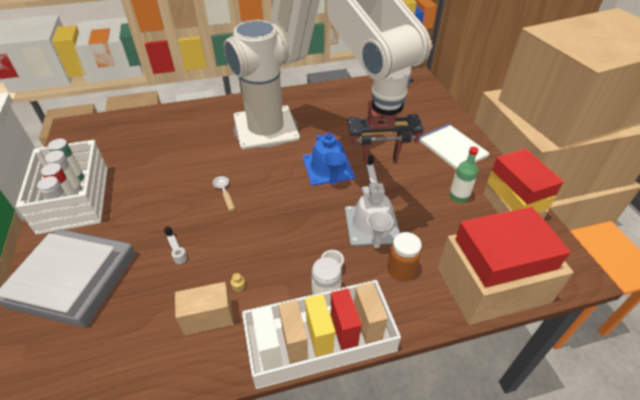

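View pics/side9.png

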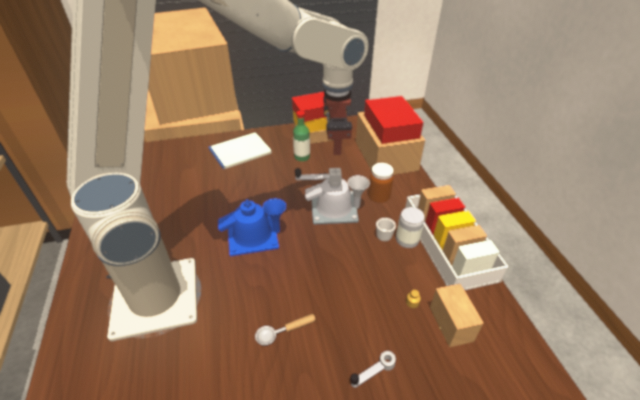

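Released, with the hub top at 160.8 mm (160 expected when home). One last angle check: crank line against base edges.

```bash
python3 - <<'E'
from h import *
a=np.load('w9.npz'); s={'position':a['pos'],'ee_rot':a['R']}; p=a['p']
crop(p,260,45,390,225,3.3,'pics/w9c.png')
ang=lambda v:np.degrees(np.arctan2(v[1],v[0]))
k=ray('wrist',(324.5,64),175,s);h=ray('wrist',(323,198),160,s); print('crank',k,h,np.linalg.norm((k-h)[:2]),ang((k-h)[:2]))
hsv=cv2.cvtColor(p,40); m=((hsv[...,1]<60)).astype(np.uint8)*255
# base left/right edge and top edge by first/last light pixel
L=[];Rr=[]
for v in range(130,205,3):
    row=np.where(m[v,255:395])[0]+255
    L.append(ray('wrist',(row.min()-.5,v),12,s)[:2]); Rr.append(ray('wrist',(row.max()+.5,v),12,s)[:2])
for n,E in(('L',L),('R',Rr)):
    E=np.float32(E); f=cv2.fitLine(E,cv2.DIST_HUBER,0,.01,.01).ravel(); print(n,ang(f[:2])%180)
T=[]
for u in list(range(280,302,2))+list(range(346,372,2)):
    c=np.where(m[100:150,u])[0]+100; T.append(ray('wrist',(u,c.min()-.5),12,s)[:2])
f=cv2.fitLine(np.float32(T),cv2.DIST_HUBER,0,.01,.01).ravel(); print('T',(ang(f[:2])+90)%180)
E
```

```text
crank [460.918497  247.8742656 175.       ] [575.97106005 225.61121002 160.        ] 117.18675653062408 169.04842502250477
L 169.08815
R 169.53058
T 168.91055
```

View pics/w9c.png

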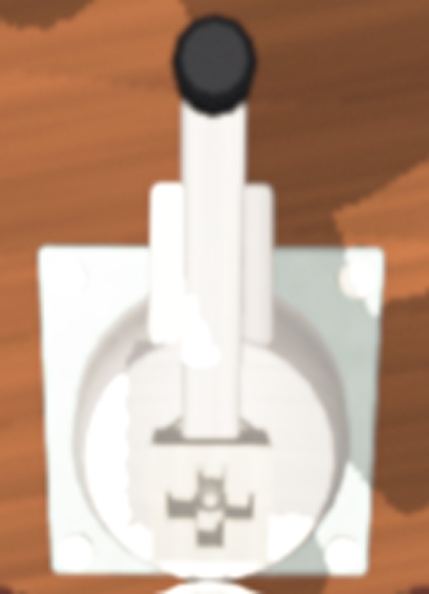

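The crank is at 169.0° and the base edges are at 169.1°, 169.5° and 168.9°, so they agree within 1°. Handing in.

```bash
python3 - <<'E'
from bench import hand_in, monitor
print(monitor.read_state()['t']); print(hand_in())
E
```

```text
14.4
the job is handed in; nothing more can be done
None
```

The cross-hole crank is on the mill's spindle, seated on the collar, with its knob straight out over the spout. I released it and handed in at 14.4 s. No verdict was reported.

- **Fit:** I gripped the hub by its side faces and lined it up with the ribs, which measured about 40° in world axes. It dropped over them on the first try without resistance.
- **Seating:** A light push of about 8 N met the collar at the expected height. After release, the hub top measured 160.8 mm; 160 mm is home.
- **Angle:** I turned the seated crank about 40° with low forces. It measured 169.0°, and the base edges 168.9–169.5°, so it is lined up with the spout to within about 0.5°.
- **Surroundings:** In the last scene and side views, the spare crank, the blue look-alike mill and the goods look unmoved. The gripper was clear of everything.
- **Disagreements:** Two rib-angle measurements differed by about 2° (41.5° and 39.5°), so I used a value in between. The last check also put the spout at about 169.2°, against 169.8° measured earlier. Both differences were too small to need a correction.

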